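# Lock the hold-down bar over a ukulele body

## Task

Swing the fixture's wooden hold-down bar across the ukulele body until the hole in its free end lies over the hole in the lock post. Then take the straight flanged steel locking pin from the tool rack and push it down through both holes until its flange rests on the bar. Leave the other two tools standing in the rack.

Things in the scene. Friction and masses are not known exactly. Their poses are not given: they have to be found in the camera images.
- fixture: Fixed holding fixture: plywood board 330 x 300 x 18 mm with a brown ukulele body (top 64 mm above the bench) and two dark-wood posts 56 x 56 mm, tops 68 mm above the bench: hinge post at local (0, +110 mm), lock post at local (0, -110 mm). Origin: centre of the board's underside, z up. Its place and heading on the bench vary.
- post_hole (a point): Centre of the mouth of the lock post's vertical through-hole, on the post's top, 68 mm above the bench. The hole is 18 mm in diameter with a small chamfer; its floor (the board) is 50 mm below the mouth.
- bar (a joint): Angle of the hold-down bar in rad about the hinge post's vertical axis. 0 = closed, its hole exactly over the post's hole. Positive = swung open towards the fixture's -x side, clockwise seen from above. Range -0.15 to 1.0; no stop at 0, so it can overshoot. Friction 0.12 N m (about 1 N at the knob): the bar stays where it is left.
- bar_hinge (a point): Point on the bar's hinge axis, level with the bar's top face (88 mm above the bench). The bar is light wood, 18 mm thick (underside 70 mm above the bench, 2 mm over the lock post), 44 mm wide, reaching 245 mm from the hinge axis. Axes turn with the bar: -y points along it to the free end, z up.
- bar_hole (a point): Centre of the mouth of the vertical through-hole in the free end of the bar, on its top face 88 mm above the bench, 220 mm from the hinge axis. 18 mm in diameter with a small chamfer; the bar is 50 x 50 mm there.
- bar_knob (a point): Mid-height of the upright round black knob on the bar, 140 mm from the hinge axis, 114 mm above the bench: 28 mm in diameter, 36 mm tall (96 to 132 mm above the bench). The knob is fixed to the bar but is round, so fingers can slide round it.
- rack: Fixed wooden tool rack, 235 x 85 mm, top 82 mm above the bench, with three 20 mm through-holes in a row along its own x axis at -80, 0 and +80 mm. It holds the pin and two other tools upright, hanging by their shoulders; which hole holds which varies. Origin: centre of its underside, z up. Its place and heading vary.
- pin: Straight steel locking pin, upright in the rack, 0.14 to 0.28 kg. Origin: centre of the flange's underside, z up. Below: shank 14 mm in diameter, 62 mm long, the last 14 mm tapering to a 6 mm tip. Above: flange 34 mm in diameter, 5 mm thick, then a round grip 22 mm in diameter, 5 to 50 mm above the origin. In the rack the flange rests on its top; home, it rests on the bar.
- pin_tip (a point): The pointed lower end of the pin's shank, 62 mm below the pin's origin.
- awl: Bystander: an awl with a pear-shaped dark wooden handle 62 mm tall, hanging in the rack. Origin on the handle's underside, at the rack's top. Leave it there.
- tkey: Bystander: a T-handled key, a steel rod with an 80 mm wooden crossbar 45 mm above the rack's top, hanging in the rack. Origin on its collar's underside, at the rack's top. Leave it there.
Things that resemble listed ones, but are neither listed nor needed, are in the scene too. Leave any green look-alike of the pin alone.

How it is judged:
On the way, in this order (a step that is already met when the one before it is completed fails the run):
1. the bar is swung so that its hole lies over the post's hole, within 6 mm (horizontal distance between bar_hole and post_hole below 0.006 m), for 0.2 s.
2. the pin is fully home through both holes, its flange on the bar (horizontal distance between pin_tip and post_hole below 0.006 m and z of pin in the frame of bar_hole below 0.004 m), for 0.2 s.
At the end, for the whole second after the job is handed in: The bar's hole lies over the post's hole (within 6 mm) and the pin stands upright (within 0.1 rad) at rest through both: its tip within 6 mm of the post hole's axis, its flange on the bar (within 4 mm); the awl and the T-key are still in their places in the rack (within 30 mm) (all of step 2 and horizontal distance between bar_hole and post_hole below 0.006 m and horizontal distance between pin and bar_hole below 0.006 m and angle between pin's own z axis and vertical below 0.1 rad and linear speed of pin below 0.02 m/s and distance of each of awl, tkey from where it was at the start of the episode below 0.03 m); the robot touches nothing.
It fails at once if the awl or the T-key was taken out of or knocked from its place in the rack (moved over 30 mm) (distance of any of awl, tkey from where it was at the start of the episode above 0.03 m).
It also fails if it takes over 58 s, if anything falls off the work surface, if the arm or the gripper's body presses on something with over 40 N, if the wrist force passes 120 N, or if a joint passes its speed limit or range.

## Robot

A 7-joint arm with a two-finger parallel gripper is mounted at the origin on the work surface. World frame = base frame: x ahead of the robot, y to its left, z up, the work surface at z = 0. Lengths are in m, angles in rad, forces in N, time in s.
With the tool pointing down it reaches from about 0.425 to 0.975 m from the base axis. Payload 16.7 kg.
Tool frame: the origin (TCP) lies at the very end of the fingers, on their centre line; the grasp point (between the pads) lies 19 mm behind it; z points along the fingers, y is the line along which they close (so a half turn about z gives the same grasp; the last joint's range is limited). The gripper opens to 85 mm and grips with 20 to 120 N. Pads are 22 mm wide; open, the fingers measure 114 mm over their backs; the gripper's body (76 mm by 85 mm) begins 54 mm behind the grasp point. The pads swing forward as they close: fully open they stand 13 mm farther back than shut.
Start: joints at [-1.387, 0.426, 0.074, 1.606, -0.034, 1.111, -0.067], TCP at [0.221, 0.638, 0.231] pointing down, gripper open.
Joint ranges: [-2.85, 2.85], [-0.5, 2.14], [-1.23, 1.37], [0.21, 2.46], [-1.02, 4.16], [0.16, 2.05], [-2.73, 2.73]. Speed limits (rad/s): [1.89, 1.89, 2.39, 2.39, 3.01, 3.01, 3.01].

## Interface

Orientations are given as a rotation vector (axis times angle).
In Python, from station import * gives the robot as it stands. The module is installed in compiled form; this text tells all that it offers.
- The arm moves only by the tool drive_tool, never from a script. Its argument "targets" is a list of rows, each a list of 6 numbers: the shift along the tool's x, y, z in mm, then the turn, a rotation vector about the tool's x, y, z in degrees. In form: [[dx, dy, dz, rx, ry, rz], ...]. A call has 1 to 20 rows; each row is the pose to reach, as a shift and turn from the pose commanded when the call began, along the tool's axes at that moment; what a row does not reach only later rows make up. A row lasts 1/12 s, in which the tool goes at most 41.7 mm and 7.16 degrees, less where a joint would pass 70% of its speed; a pose out of reach is approached as far as the arm can. A call with a gripper value outside its range is refused whole. "fingers" is the opening, from 0 (shut) to 1 (fully open), set as the call begins (left out, the last holds). The fingers move at their own pace and stop on an object; "force" is the grip in N (left out, the last holds). Time passes only in rows, so rows that repeat a pose let the fingers close. It gives the time, the measured TCP pose, the force, the opening and the grip force at its end, in the units of the state.
- get_state(): the state, without advancing time (a new reading comes with each control period).
- camera(name): name is "scene" or "top" or "wrist"; returns the picture (400x640x3 uint8, red, green, blue); there is no depth.
- camera_model(name): a dict with "fx", "fy", "cx", "cy" (pixels), "R" (3x3) and "t" (3): a world point X has camera coordinates R X + t. Camera axes: x right, y down, z forward; pixel columns grow to the right and rows downward; lengths in m; the calibration is good to about 2 mm. The wrist camera is an equidistant fisheye: a pixel r from the principal point sees the ray r / f radians off the axis. A picture is of the moment at which its call begins: read the wrist's pose just before it. camera_model takes no time and is no camera call; for the wrist camera it gives the pose at the moment of the call.
- job_done(): hands the job in; it is judged then, once.
The state is a dict: "time": time; "q": joint angles; "joint_vel": joint speeds; "joint_torque": joint torques, N m; "tcp_pos": TCP position; "ee_rot": TCP orientation; "contact_force": force on the tool from outside, world axes, zero at the start; "moment": the same for the moment, N m; "width": finger opening in m; "grasp_force": force on a finger pad.
Only numpy, scipy, OpenCV 4.12 (cv2) and the standard library are available. Lean on these libraries where they do the work, as an engineer would, in place of code of your own. Each camera call takes 0.05 s, during which the arm holds its last target. There are 200 camera calls.

## Working session

There is one attempt and no reset: what is moved stays moved. The work goes in short steps, Python scripts to look and compute and a tool call to move; the robot and the scene stay as the last step left them, time stands still between calls to the robot, and variables do not carry over. Pictures are saved under pics/ and viewed, at most 10 in all, crops included, and the job is handed in when it is done.

Besides the shell and the picture viewer there is one more tool, called as name(argument=value, ...), one argument or row to a line, values as JSON. drive_tool: Moves the arm, as the interface text tells. Its arguments: {"type":"object","properties":{"targets":{"type":"array"},"fingers":{"type":"number"},"force":{"type":"number"}},"required":["targets"]}

```bash
mkdir -p pics; cat > h.py <<'E'
from station import *
import numpy as np, cv2
from scipy.spatial.transform import Rotation as Rot
def save(n,f):
    im=camera(n); cv2.imwrite(f,im[:,:,::-1]); return im
def cast(m,u,v,z):
    R=np.array(m["R"]);t=np.array(m["t"]);c=-R.T@t
    d=R.T@np.array([(u-m["cx"])/m["fx"],(v-m["cy"])/m["fy"],1.])
    return c+d*(z-c[2])/d[2]
def proj(m,X):
    p=np.array(m["R"])@np.array(X)+np.array(m["t"]);return m["fx"]*p[0]/p[2]+m["cx"],m["fy"]*p[1]/p[2]+m["cy"]
E
python3 - <<'E'
from h import *
for n in("scene","top"):
    save(n,f"pics/{n}1.png"); m=camera_model(n); print(n,m["fx"],-np.array(m["R"]).T@m["t"],np.round(m["R"],3).tolist())
s=get_state();print(s["tcp_pos"],s["ee_rot"],s["time"])
E
```

```text
scene 401.32507547802595 [ 1.09208824 -0.11048104  0.83258785] [[0.198, 0.98, -0.01], [0.772, -0.162, -0.614], [-0.604, 0.114, -0.789]]
top 446.1656869954263 [ 0.5070692  -0.01209583  0.90479998] [[0.017, -1.0, 0.005], [-0.999, -0.017, -0.05], [0.05, -0.004, -0.999]]
[0.22107222 0.63737613 0.23067327] [-5.21978019e-01 -3.09781818e+00  1.79965001e-03] 0.1
```

View pics/top1.png

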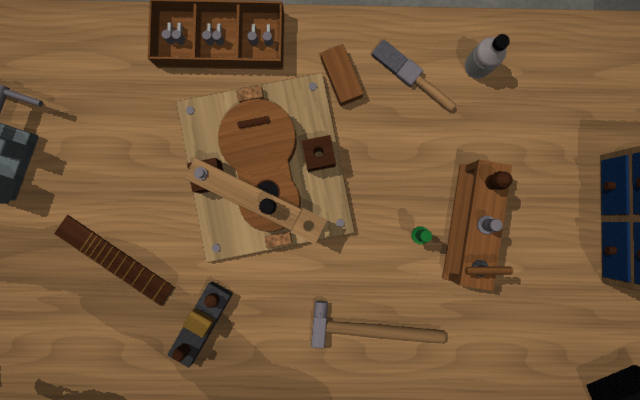

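View pics/scene1.png

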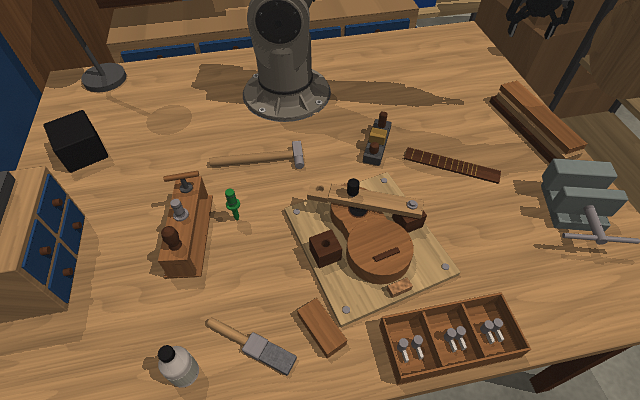

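The top view shows the bar hinge near (202,174), knob (267,206), bar hole (313,226), post hole (319,152). In the rack are the awl (500,180), grey pin (490,226) and T-key (490,268); the green look-alike is at (422,235).

```bash
python3 - <<'E'
from h import *
a=cv2.imread("pics/top1.png");b=cv2.imread("pics/scene1.png")
c=lambda i,x,y,w,h,s:cv2.resize(i[y:y+h,x:x+w],None,fx=s,fy=s,interpolation=cv2.INTER_CUBIC)
cv2.imwrite("pics/crop1.png",np.vstack([np.hstack([c(a,180,135,160,110,2.5),c(a,440,155,80,55*2,2.5),c(a,290,135,60,110,2.5)[:, :150]]),np.hstack([c(b,290,170,140,100,3),c(b,150,165,100,100,3)])[:, :750]]) if 0 else np.hstack([np.vstack([c(a,290,130,50,50,6),c(a,290,205,50,50,6)]),np.vstack([c(a,465,200,50,50,6),c(b,160,185,50,50,6)])]))
m=camera_model("top")
for n,u,v,z in[("post",319,152,.068),("barhole",313,226,.088),("hinge",202,174,.088),("knob",267,206,.132),("pin",490,226,.132),("awl",500,180,.14),("tkey",490,270,.127),("green",422,235,.06)]:print(n,cast(m,u,v,z).round(4))
print(proj(camera_model("scene"),cast(m,490,226,.132)))
E
```

```text
post [ 0.6344 -0.0058  0.068 ]
barhole [0.4951 0.0026 0.088 ]
hinge [0.5869 0.2081 0.088 ]
knob [0.529  0.0821 0.132 ]
pin [ 0.501  -0.3046  0.132 ]
awl [ 0.5805 -0.319   0.14  ]
tkey [ 0.4248 -0.3064  0.127 ]
green [ 0.4813 -0.2031  0.06  ]
(np.float64(180.6061842423323), np.float64(199.8575109766844))
```

View pics/crop1.png

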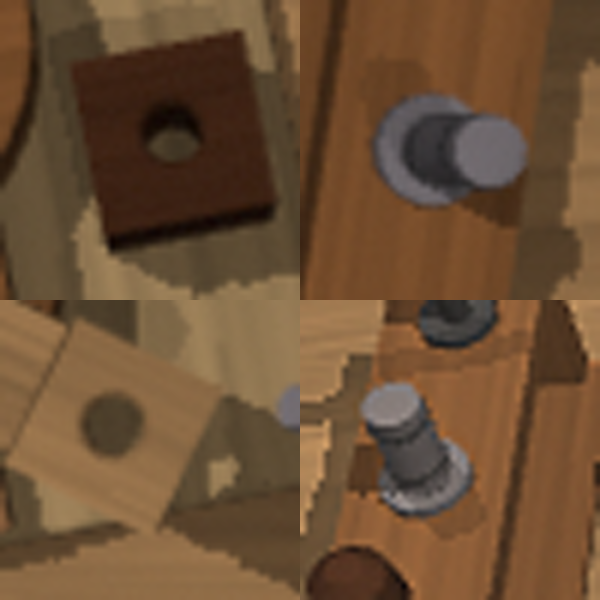

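The crop shows the post hole at (318.1,151.4), the bar hole at (308.3,225.4), and the pin grip top at (496.2,224.9) in top and (175.4,201.9) in scene. The flange is at (486.3,224.6) in top.

```bash
python3 - <<'E'
from h import *
m=camera_model("top");s=camera_model("scene")
P={n:cast(m,u,v,z) for n,u,v,z in[("post",318.1,151.4,.068),("bh",308.3,225.4,.088),("pintop",496.2,224.9,.132),("flange",486.3,224.6,.087)]}
P["pinS"]=cast(s,175.4,201.9,.132)
# knob & hinge bolt by masks
a=cv2.imread("pics/top1.png");g=a.max(2)
k=np.zeros_like(g);k[195:220,255:280]=(g[195:220,255:280]<45)
n,l,st,ce=cv2.connectedComponentsWithStats(k);print(st,ce.round(1).tolist())
hs=a.astype(int);k=np.zeros_like(g);r=(slice(163,185),slice(190,214));k[r]=((hs[r][:,:,0]>hs[r][:,:,2]-5)&(g[r]>70))
n,l,st,ce2=cv2.connectedComponentsWithStats(k);print(st,ce2.round(1).tolist())
for i in range(1,len(ce)):print("knob",cast(m,*ce[i],.132))
for i in range(1,len(ce2)):print("hinge",[cast(m,*ce2[i],z).round(4) for z in(.088,.096)])
for n,p in P.items():print(n,p.round(4))
# hinge from two circles r=.22 about post and bar hole
p=P["post"][:2];b=P["bh"][:2];d=p-b;L=np.linalg.norm(d);h=np.sqrt(.22**2-L*L/4)
H=(p+b)/2+h*np.array([-d[1],d[0]])/L
print("H",H,"angle",2*np.arcsin(L/.44),"knob exp",H+(b-H)*140/220,"knob closed",H+(p-H)*140/220, "heading",np.degrees(np.arctan2(*(p-H)[::-1])))
E
```

```text
[[     0      0    640    400 255792]
 [   275    195      3      2      4]
 [   259    199     18     15    204]] [[319.5, 199.5], [276.2, 195.2], [267.4, 206.0]]
[[     0      0    640    400 255903]
 [   195    167     12     12     97]] [[319.5, 199.5], [200.0, 172.6]]
knob [0.54787737 0.0665076  0.132     ]
knob [0.52897446 0.08135024 0.132     ]
hinge [array([0.5894, 0.2118, 0.088 ]), array([0.5886, 0.2096, 0.096 ])]
post [ 0.6355 -0.0041  0.068 ]
bh [0.4961 0.0112 0.088 ]
pintop [ 0.5031 -0.3154  0.132 ]
flange [ 0.5031 -0.3149  0.087 ]
pinS [ 0.5044 -0.3159  0.132 ]
H [0.58852413 0.21085952] angle 0.6489090329761895 knob exp [0.52968826 0.08382275] knob closed [0.61841758 0.07408824] heading -77.67101479079113
```

```bash
cat >> h.py <<'E'
def rel(pos,head,ref=None):
    """row from the present pose to TCP pos, tool down, tool y at heading head (deg, mod 180 nearest)"""
    s=get_state();R=Rot.from_rotvec(s["ee_rot"]);y=R.apply([0,1,0])
    best=min(((head+180*k-np.degrees(np.arctan2(y[1],y[0]))+180)%360-180 for k in(0,1)),key=abs) if ref is None else ref
    h=np.arctan2(y[1],y[0])+np.radians(best)
    yy=np.array([np.cos(h),np.sin(h),0]);z=np.array([0,0,-1.]);T=Rot.from_matrix(np.c_[np.cross(yy,z),yy,z])
    return np.r_[R.inv().apply(np.array(pos)-s["tcp_pos"])*1e3,np.degrees((R.inv()*T).as_rotvec())].round(1)
H=np.array([.5887,.2107]);PH=np.array([.6355,-.0041]);PIN=np.array([.5036,-.3154])
CL=-77.67
def knob(a): # bar angle rad
    t=np.radians(CL)-a;return H+.14*np.array([np.cos(t),np.sin(t)])
E
python3 - <<'E'
from h import *
s=get_state();print(s["tcp_pos"],Rot.from_rotvec(s["ee_rot"]).as_matrix().round(3).tolist())
k=knob(.649);print(k,rel([*k,.16],CL+90-37.2),rel([*k,.16],0,-96),rel([*k,.16],0,84))
E
```

```text
[0.22107222 0.63737613 0.23067327] [[-0.945, 0.328, -0.0], [0.328, 0.945, -0.001], [-0.0, -0.001, -1.0]]
[0.52985483 0.08366754] [-4.732e+02 -4.219e+02  7.120e+01 -1.000e-01 -0.000e+00 -8.430e+01] [-4.732e+02 -4.219e+02  7.120e+01 -0.000e+00  1.000e-01  9.600e+01] [-4.732e+02 -4.219e+02  7.120e+01 -1.000e-01 -0.000e+00 -8.400e+01]
```

drive_tool(
  targets=[
    [-473, -422, 50, 0, 0, 96],
    [-473, -422, 50, 0, 0, 96],
    [-473, -422, 50, 0, 0, 96],
    [-473, -422, 50, 0, 0, 96],
    [-473, -422, 50, 0, 0, 96],
    [-473, -422, 50, 0, 0, 96],
    [-473, -422, 50, 0, 0, 96],
    [-473, -422, 50, 0, 0, 96],
    [-473, -422, 50, 0, 0, 96],
    [-473, -422, 50, 0, 0, 96],
    [-473, -422, 50, 0, 0, 96],
    [-473, -422, 50, 0, 0, 96],
    [-473, -422, 50, 0, 0, 96],
    [-473, -422, 50, 0, 0, 96],
    [-473, -422, 50, 0, 0, 96],
    [-473, -422, 50, 0, 0, 96],
    [-473, -422, 50, 0, 0, 96],
    [-473, -422, 50, 0, 0, 96],
    [-473, -422, 50, 0, 0, 96],
    [-473, -422, 50, 0, 0, 96],
  ],
  fingers=1,
)

```text
time: 1.77
tcp_pos: [0.5293, 0.0853, 0.1813]
ee_rot: [-2.649, -1.687, 0.0]
contact_force: [0.1, 0.0, -0.1]
width: 0.0854
grasp_force: 0.0
```

```bash
python3 - <<'E'
from h import *
s=get_state();print(s["time"],s["tcp_pos"],s["q"]);k=knob(.649);print(rel([*k,.1],CL+90-37.2))
E
```

```text
1.7667 [0.5292695  0.0853308  0.18125117] [-0.79159536  0.29089451  0.61438829  1.99574497 -0.21037214  0.91702399
 -0.50472854]
[-1.3  1.3 81.3 -0.  -0.  -0.1]
```

drive_tool(
  targets=[
    [-1, 1, 25, 0, 0, 0],
    [-1, 1, 50, 0, 0, 0],
    [-1, 1, 70, 0, 0, 0],
    [-1, 1, 81, 0, 0, 0],
    [-1, 1, 81, 0, 0, 0],
  ],
)

```text
time: 2.18
tcp_pos: [0.5288, 0.0833, 0.0985]
ee_rot: [-2.65, -1.687, 0.005]
contact_force: [-1.5, 0.1, 0.4]
width: 0.0849
grasp_force: 0.0
```

drive_tool(
  targets=[
    [0, 0, 0, 0, 0, 0],
    [0, 0, 0, 0, 0, 0],
    [0, 0, 0, 0, 0, 0],
    [0, 0, 0, 0, 0, 0],
    [0, 0, 0, 0, 0, 0],
    [0, 0, 0, 0, 0, 0],
    [0, 0, 0, 0, 0, 0],
    [0, 0, 0, 0, 0, 0],
  ],
  fingers=0,
  force=20,
)

```text
time: 2.85
tcp_pos: [0.5307, 0.0828, 0.1011]
ee_rot: [2.651, 1.685, 0.002]
contact_force: [-1.2, -0.2, 9.4]
width: 0.0272
grasp_force: 21.8
```

```bash
python3 - <<'E'
from h import *
s=get_state();print(s["time"],s["tcp_pos"],s["contact_force"],s["width"],s["grasp_force"])
for i in range(1,19):
    a=.649*(1-i/18);print(rel([*knob(a),.1],CL+90-np.degrees(a)).tolist())
E
```

```text
2.85 [0.53072191 0.08283096 0.1010784 ] [-1.17321649 -0.16461622  9.36890087] 0.027159875139942603 21.791099309921265
[0.5, 3.9, 1.1, 0.0, -0.1, -2.3]
[0.8, 8.9, 1.1, 0.0, -0.1, -4.4]
[1.3, 14.0, 1.1, 0.0, -0.1, -6.5]
[1.9, 19.0, 1.1, 0.0, -0.1, -8.5]
[2.8, 24.0, 1.1, 0.0, -0.1, -10.6]
[3.8, 28.9, 1.1, 0.0, -0.1, -12.7]
[5.0, 33.8, 1.1, 0.0, -0.1, -14.7]
[6.4, 38.7, 1.1, 0.0, -0.1, -16.8]
[7.9, 43.5, 1.1, 0.0, -0.0, -18.9]
[9.6, 48.2, 1.1, 0.0, -0.0, -20.9]
[11.5, 52.9, 1.1, 0.0, -0.0, -23.0]
[13.6, 57.5, 1.1, 0.1, -0.0, -25.1]
[15.8, 62.0, 1.1, 0.1, -0.0, -27.1]
[18.2, 66.5, 1.1, 0.1, -0.0, -29.2]
[20.7, 70.8, 1.1, 0.1, -0.0, -31.3]
[23.4, 75.1, 1.2, 0.1, -0.0, -33.3]
[26.3, 79.3, 1.2, 0.1, -0.0, -35.4]
[29.2, 83.3, 1.2, 0.1, -0.0, -37.5]
```

drive_tool(
  targets=[
    [0, 0, -3, 0, 0, 0],
    [0.5, 4, -3, 0, 0, -2.3],
    [0.8, 9, -3, 0, 0, -4.4],
    [1.3, 14, -3, 0, 0, -6.5],
    [1.9, 19, -3, 0, 0, -8.5],
    [2.8, 24, -3, 0, 0, -10.6],
    [3.8, 29, -3, 0, 0, -12.7],
    [5, 34, -3, 0, 0, -14.7],
    [6.4, 38.7, -3, 0, 0, -16.8],
    [8, 43.5, -3, 0, 0, -18.9],
    [9.6, 48, -3, 0, 0, -20.9],
    [11.5, 53, -3, 0, 0, -23],
    [13.6, 57.5, -3, 0, 0, -25],
    [15.8, 62, -3, 0, 0, -27],
    [18, 66.5, -3, 0, 0, -29],
    [20.7, 71, -3, 0, 0, -31.3],
    [23.4, 75, -3, 0, 0, -33.3],
    [26.3, 79.3, -3, 0, 0, -35.4],
    [29, 83, -3, 0, 0, -37.5],
    [29, 83, -3, 0, 0, -37.5],
  ],
)

```text
time: 4.52
tcp_pos: [0.6178, 0.0728, 0.1027]
ee_rot: [1.967, 2.449, -0.002]
contact_force: [1.8, -4.1, -9.9]
width: 0.0272
grasp_force: 24.3
```

```bash
python3 - <<'E'
from h import *
s=get_state();print(s["time"],s["tcp_pos"],s["contact_force"],s["width"],knob(0),rel([*knob(0),.103],CL+90))
save("top","pics/t2.png");a=cv2.imread("pics/t2.png");cv2.imwrite("pics/c2.png",cv2.resize(a[120:220,180:360],None,fx=4,fy=4,interpolation=cv2.INTER_CUBIC))
E
```

```text
4.5167 [0.61777412 0.07275401 0.10272698] [ 1.78454941 -4.13193624 -9.8852965 ] 0.02722953035583156 [0.61859587 0.07392925] [ 1.   1.1 -0.3 -0.1  0.1  0.1]
```

View pics/c2.png

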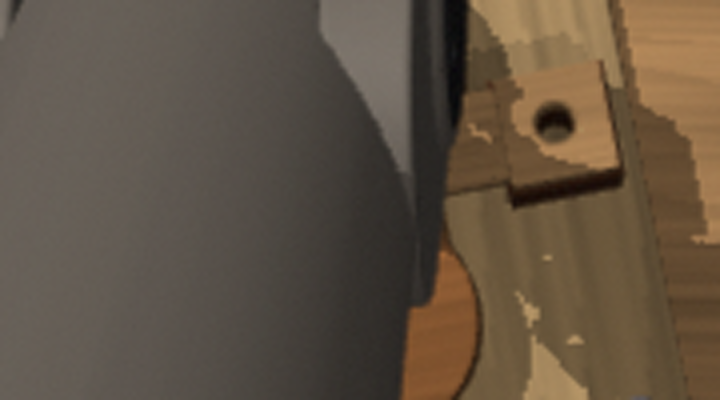

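The bar lies over the lock post; its hole mouth is at about (318.1,149.9) in the full top picture.

```bash
python3 - <<'E'
from h import *
m=camera_model("top");b=cast(m,318.1,149.9,.088);print(b,PH,proj(m,[*PH,.088]),np.linalg.norm(b[:2]-H))
d=b[:2]-H;print("angle err deg",np.degrees(np.arctan2(d[1],d[0]))-CL)
# refine mouth by mask (dark pixels)
g=cv2.imread("pics/t2.png").max(2)
k=np.zeros_like(g);k[142:158,309:327]=g[142:158,309:327]<95
n,l,st,ce=cv2.connectedComponentsWithStats(k);print(st[1:].tolist(),ce[1:].round(1).tolist())
g=cv2.imread("pics/top1.png");gg=g.max(2)
print(g[142:162,318].max(1),gg[152,308:330]);print(cv2.imread("pics/t2.png").max(2)[142:160,318],cv2.imread("pics/t2.png").max(2)[150,308:330])
E
```

```text
[ 0.6352113  -0.00420936  0.088     ] [ 0.6355 -0.0041] (np.float64(318.04343447152013), np.float64(149.74332116205215)) 0.21988482295278097
angle err deg -0.11822142387754297
[[314, 146, 10, 9, 71]] [[318.2, 150.1]]
[59 59 59 56 47 35 18 20 25 45 65 66 67 66 66 52 62 59 60 59] [62 63 62 62 60 43 26 34 58 70 65 66 66 54 30 37 59 63 62 63 61 62]
[157 160 156 109  71  46  25  24  28  51  77  78  79 104 155 176 167 121] [149 154 155 153 146  96  53  25  22  22  28  23  24  21  37  90 148 162
 163 162 165 164]
```

drive_tool(
  targets=[
    [0, 0, 0, 0, 0, 0],
    [0, 0, 0, 0, 0, 0],
    [0, 0, 0, 0, 0, 0],
    [0, 0, 0, 0, 0, 0],
    [0, 0, 0, 0, 0, 0],
    [0, 0, 0, 0, 0, 0],
    [0, 0, -20, 0, 0, 0],
    [0, 0, -50, 0, 0, 0],
    [0, 0, -85, 0, 0, 0],
    [0, 0, -85, 0, 0, 0],
  ],
  fingers=1,
)

```text
time: 5.4
tcp_pos: [0.6205, 0.0737, 0.1945]
ee_rot: [1.967, 2.444, 0.01]
contact_force: [1.2, -0.1, 0.4]
width: 0.0853
grasp_force: 0.0
```

```bash
python3 - <<'E'
from h import *
s=get_state();print(s["time"],s["tcp_pos"],s["contact_force"],s["width"],s["q"])
m=camera_model("top");print(np.array(cast(m,479,266,.085))-cast(m,486.3,224.6,.087))
print(rel([*PIN,.19],78),rel([*PIN,.19],78,-114))
E
```

```text
5.4 [0.62049042 0.07369803 0.19447713] [ 1.20471402 -0.13475451  0.44008639] 0.08527854011719069 [-0.54225155  0.39669175  0.41678097  1.78463539 -0.18898299  0.99161524
  0.16375278]
[-0.07582414  0.01271298 -0.002     ]
[-3.552e+02 -1.973e+02  2.800e+00  4.000e-01  2.000e-01 -6.570e+01] [-3.552e+02 -1.973e+02  2.800e+00  3.000e-01 -5.000e-01  1.140e+02]
```

drive_tool(
  targets=[
    [-355, -197, 0, 0, 0, -68],
    [-355, -197, 0, 0, 0, -68],
    [-355, -197, 0, 0, 0, -68],
    [-355, -197, 0, 0, 0, -68],
    [-355, -197, 0, 0, 0, -68],
    [-355, -197, 0, 0, 0, -68],
    [-355, -197, 0, 0, 0, -68],
    [-355, -197, 0, 0, 0, -68],
    [-355, -197, 0, 0, 0, -68],
    [-355, -197, 0, 0, 0, -68],
    [-355, -197, 0, 0, 0, -68],
    [-355, -197, 0, 0, 0, -68],
    [-355, -197, 0, 0, 0, -68],
    [-355, -197, 0, 0, 0, -68],
    [-355, -197, 0, 0, 0, -68],
    [-355, -197, 0, 0, 0, -68],
  ],
)

```text
time: 6.73
tcp_pos: [0.502, -0.3141, 0.1883]
ee_rot: [0.261, 3.131, 0.0]
contact_force: [0.6, 0.1, 0.0]
width: 0.0852
grasp_force: 0.0
```

```bash
python3 - <<'E'
from h import *
s=get_state();print(s["time"],s["tcp_pos"],s["contact_force"],s["q"])
print(rel([*PIN,.096],80.5))
g=save("top","pics/t3.png");m=camera_model("top");b=cv2.imread("pics/t3.png").max(2)
k=np.zeros_like(b);k[142:158,309:327]=b[142:158,309:327]<95
n,l,st,ce=cv2.connectedComponentsWithStats(k);print(st[1:].tolist(),ce[1:].round(1).tolist(),cast(m,*ce[1],.088))
save("wrist","pics/w1.png")
E
```

```text
6.7333 [ 0.50196052 -0.31406055  0.18831187] [0.55685652 0.05048269 0.01781329] [ 0.19883581  0.34380169  0.31399487  1.85432916 -0.12746124  0.96293236
  1.9729573 ]
[-1.8 -1.1 92.3  0.   0.  -0. ]
[[314, 146, 10, 10, 79]] [[318.3, 150.4]] [ 0.63425628 -0.00450854  0.088     ]
```

View pics/w1.png

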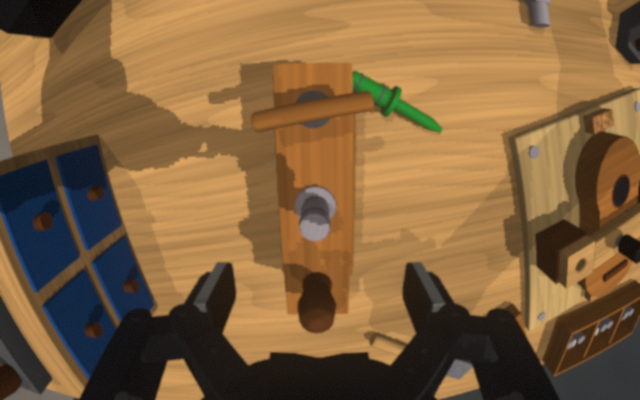

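View pics/t3.png

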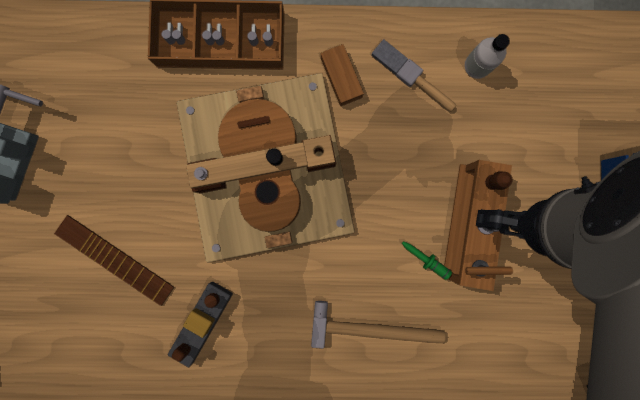

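The wrist view shows the pin centred between the fingers, which close across the rack, with the T-key and awl clear to either side. In the top view the bar is closed with its hole at (318,150). The green look-alike, which stood on its tip, has toppled clear of the pin.

drive_tool(
  targets=[
    [-2, -1, 25, 0, 0, 0],
    [-2, -1, 50, 0, 0, 0],
    [-2, -1, 70, 0, 0, 0],
    [-2, -1, 82, 0, 0, 0],
    [-2, -1, 88, 0, 0, 0],
    [-2, -1, 88, 0, 0, 0],
    [-2, -1, 88, 0, 0, 0],
  ],
)

```text
time: 7.42
tcp_pos: [0.5035, -0.3168, 0.101]
ee_rot: [0.264, 3.13, -0.0]
contact_force: [-0.1, -0.3, 0.2]
width: 0.0855
grasp_force: 0.0
```

drive_tool(
  targets=[
    [0, 0, 0, 0, 0, 0],
    [0, 0, 0, 0, 0, 0],
    [0, 0, 0, 0, 0, 0],
    [0, 0, 0, 0, 0, 0],
    [0, 0, 0, 0, 0, 0],
    [0, 0, 0, 0, 0, 0],
    [0, 0, 0, 0, 0, 0],
    [0, 0, 0, 0, 0, 0],
    [0, 0, 0, 0, 0, 0],
    [0, 0, 0, 0, 0, 0],
  ],
  fingers=0,
  force=50,
)

```text
time: 8.25
tcp_pos: [0.5033, -0.3168, 0.1007]
ee_rot: [0.264, 3.13, -0.0]
contact_force: [-1.0, -0.3, 5.6]
width: 0.0205
grasp_force: 48.7
```

drive_tool(
  targets=[
    [0, 0, -10, 0, 0, 0],
    [0, 0, -25, 0, 0, 0],
    [0, 0, -45, 0, 0, 0],
    [0, 0, -70, 0, 0, 0],
    [0, 0, -95, 0, 0, 0],
    [0, 0, -115, 0, 0, 0],
    [0, 0, -115, 0, 0, 0],
  ],
)

```text
time: 8.83
tcp_pos: [0.5044, -0.3176, 0.2198]
ee_rot: [0.264, 3.125, -0.003]
contact_force: [-0.1, 0.1, -1.7]
width: 0.0206
grasp_force: 49.3
```

```bash
python3 - <<'E'
from h import *
print(rel([.635,-.0043,.22],12.3))
E
```

```text
[-7.620e+01  3.307e+02 -2.000e-01  1.000e-01  3.000e-01  6.810e+01]
```

drive_tool(
  targets=[
    [-76, 331, 0, 0, 0, 68],
    [-76, 331, 0, 0, 0, 68],
    [-76, 331, 0, 0, 0, 68],
    [-76, 331, 0, 0, 0, 68],
    [-76, 331, 0, 0, 0, 68],
    [-76, 331, 0, 0, 0, 68],
    [-76, 331, 0, 0, 0, 68],
    [-76, 331, 0, 0, 0, 68],
    [-76, 331, 0, 0, 0, 68],
    [-76, 331, 0, 0, 0, 68],
    [-76, 331, 0, 0, 0, 68],
    [-76, 331, 0, 0, 0, 68],
    [-76, 331, 0, 0, 0, 68],
    [-76, 331, 0, 0, 0, 68],
    [-76, 331, 0, 0, 0, 68],
    [-76, 331, 0, 0, 0, 68],
    [-76, 331, 0, 0, 0, 68],
  ],
)

```text
time: 10.25
tcp_pos: [0.6334, -0.0035, 0.2155]
ee_rot: [1.969, 2.448, 0.0]
contact_force: [0.4, 0.7, -3.2]
width: 0.0206
grasp_force: 49.6
```

```bash
python3 - <<'E'
from h import *
s=get_state();p=s["tcp_pos"];print(s["time"],p,rel([.635,-.0043,.22],12.3))
a=save("scene","pics/s4.png");m=camera_model("scene")
print("tip",proj(m,p-[0,0,.0807]),"flange bottom",proj(m,p-[0,0,.0187]),"hole",proj(m,[.635,-.0043,.088]))
u,v=map(int,proj(m,p-[0,0,.05]));print(u,v)
b=save("wrist","pics/w4.png")
c=cv2.resize(cv2.imread("pics/s4.png")[v-50:v+70,u-60:u+60],None,fx=5,fy=5,interpolation=cv2.INTER_CUBIC)
cv2.imwrite("pics/s4c.png",c)
E
```

```text
10.25 [ 0.6333658  -0.00352432  0.21545142] [-1.1  1.4 -4.5  0.  -0.   0.1]
tip (np.float64(326.44366037225484), np.float64(224.72410851132275)) flange bottom (np.float64(326.75353694521345), np.float64(207.08399651086137)) hole (np.float64(326.04459478057043), np.float64(237.40795741070363))
326 216
```

View pics/s4c.png

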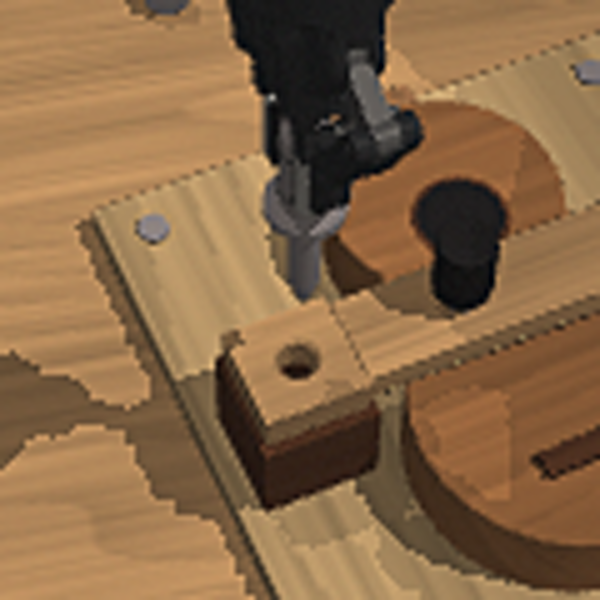

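View pics/w4.png

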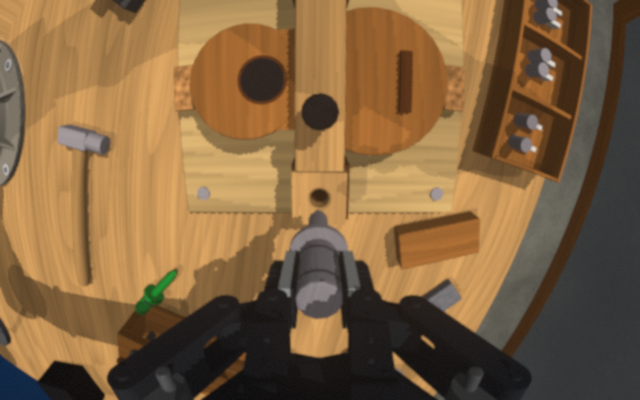

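Scene crop: pin tip at (326.2,225.2) and bar hole at (325.4,238), within 1 px of their predictions. The wrist view shows the pin upright and in line with the hole (column 319).

drive_tool(
  targets=[
    [-1, 1.5, 10, 0, 0, 0],
    [-1, 1.5, 20, 0, 0, 0],
    [-1, 1.5, 30, 0, 0, 0],
    [-1, 1.5, 32, 0, 0, 0],
    [-1, 1.5, 32, 0, 0, 0],
    [-1, 1.5, 32, 0, 0, 0],
  ],
)

```text
time: 10.85
tcp_pos: [0.635, -0.0037, 0.183]
ee_rot: [-1.969, -2.448, 0.001]
contact_force: [0.1, -0.1, -3.2]
width: 0.0207
grasp_force: 49.6
```

```bash
python3 - <<'E'
from h import *
s=get_state();p=s["tcp_pos"];print(s["time"],p,rel([.635,-.0043,.17],12.3))
E
```

```text
10.85 [ 0.63504053 -0.00369515  0.18301347] [-0.6 -0.2 13.  -0.   0.   0.1]
```

Aligned to about 0.6 mm; now insert slowly.

drive_tool(
  targets=[
    [-0.5, 0, 6, 0, 0, 0],
    [-0.5, 0, 12, 0, 0, 0],
    [-0.5, 0, 17, 0, 0, 0],
    [-0.5, 0, 22, 0, 0, 0],
    [-0.5, 0, 27, 0, 0, 0],
    [-0.5, 0, 31, 0, 0, 0],
    [-0.5, 0, 35, 0, 0, 0],
    [-0.5, 0, 35, 0, 0, 0],
  ],
)

```text
time: 11.52
tcp_pos: [0.6349, -0.0042, 0.1474]
ee_rot: [-1.969, -2.447, 0.001]
contact_force: [0.0, -0.6, -2.7]
width: 0.0206
grasp_force: 49.6
```

drive_tool(
  targets=[
    [0, 0, 5, 0, 0, 0],
    [0, 0, 10, 0, 0, 0],
    [0, 0, 15, 0, 0, 0],
    [0, 0, 20, 0, 0, 0],
    [0, 0, 25, 0, 0, 0],
    [0, 0, 30, 0, 0, 0],
    [0, 0, 34, 0, 0, 0],
    [0, 0, 37, 0, 0, 0],
    [0, 0, 39, 0, 0, 0],
    [0, 0, 39, 0, 0, 0],
  ],
)

```text
time: 12.35
tcp_pos: [0.635, -0.0042, 0.1088]
ee_rot: [-1.969, -2.448, 0.001]
contact_force: [-0.5, -0.4, -3.3]
width: 0.0206
grasp_force: 49.6
```

drive_tool(
  targets=[
    [0, 0, 1, 0, 0, 0],
    [0, 0, 2, 0, 0, 0],
    [0, 0, 3, 0, 0, 0],
    [0, 0, 3, 0, 0, 0],
    [0, 0, 3, 0, 0, 0],
  ],
)

```text
time: 12.77
tcp_pos: [0.6357, -0.0041, 0.1067]
ee_rot: [1.969, 2.447, 0.001]
contact_force: [1.1, -2.3, 2.5]
width: 0.0209
grasp_force: 50.0
```

drive_tool(
  targets=[
    [0, 0, 0, 0, 0, 0],
    [0, 0, 0, 0, 0, 0],
    [0, 0, 0, 0, 0, 0],
    [0, 0, 0, 0, 0, 0],
    [0, 0, 0, 0, 0, 0],
    [0, 0, 0, 0, 0, 0],
    [0, 0, -20, 0, 0, 0],
    [0, 0, -50, 0, 0, 0],
    [0, 0, -90, 0, 0, 0],
    [-40, 0, -120, 0, 0, 0],
    [-80, 0, -120, 0, 0, 0],
    [-120, 0, -120, 0, 0, 0],
    [-120, 0, -120, 0, 0, 0],
    [-120, 0, -120, 0, 0, 0],
  ],
  fingers=1,
)

```text
time: 13.93
tcp_pos: [0.6607, -0.1253, 0.2265]
ee_rot: [1.975, 2.442, -0.002]
contact_force: [1.0, 0.0, -0.4]
width: 0.0859
grasp_force: 0.0
```

```bash
python3 - <<'E'
from h import *
s=get_state();print(s["time"],s["tcp_pos"],s["contact_force"],s["width"])
for n in("scene","top"):
    save(n,f"pics/{n}5.png");m=camera_model(n);print(n,"grip top expected",proj(m,[.635,-.0043,.138]),"flange",proj(m,[.635,-.0043,.093]))
a=cv2.imread("pics/scene5.png");b=cv2.imread("pics/top5.png")
c=lambda i,x,y:cv2.resize(i[y:y+100,x:x+75],None,fx=5,fy=5,interpolation=cv2.INTER_CUBIC)
cv2.imwrite("pics/c5.png",np.hstack([c(a,290,180),c(b,285,100)]))
E
```

```text
13.9333 [ 0.66069277 -0.12531408  0.22648715] [ 0.97287482  0.02051383 -0.42423256] 0.08593484309970374
scene grip top expected (np.float64(326.2621294756182), np.float64(224.5510683765736)) flange (np.float64(326.0654620431396), np.float64(236.1746457348873))
top grip top expected (np.float64(317.9516324949142), np.float64(145.51531918271516)) flange (np.float64(318.1286732261648), np.float64(149.58957766617937))
```

View pics/c5.png

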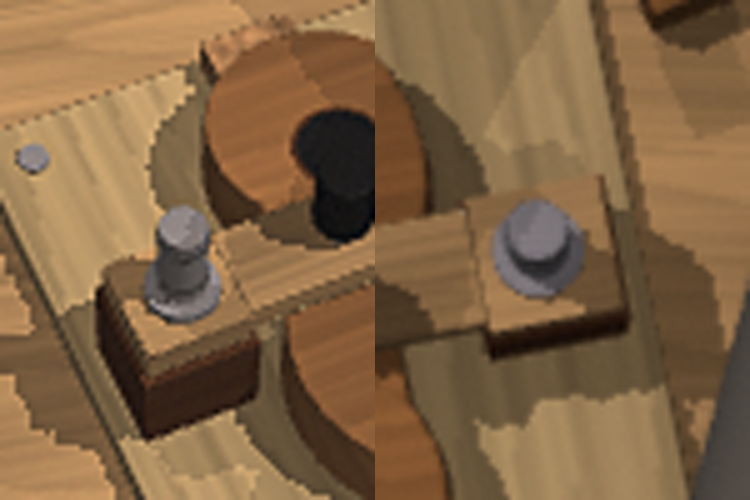

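The flange sits flat on the bar with the pin upright. The grip top is at (326.4,225) in scene, as expected for a seated pin, and the gripper is clear.

```bash
python3 -c "
from station import *
print(job_done())"
```

```text
the job is handed in; nothing more can be done
None
```

The bar is closed over the lock post, the steel pin is seated through both holes with its flange on the bar, and I never touched the awl or T-key; the job is handed in at about 14 s on the robot's clock, with no verdict returned.

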